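# Space and press a heat-sink plate in its bonding jig

### The arm

A 6-joint arm with a two-finger parallel gripper is mounted at the origin on the work surface. World frame = base frame: x ahead of the robot, y to its left, z up, the work surface at z = 0. Lengths are in m, angles in rad, forces in N, time in s.
With the tool pointing down it reaches from about 0.35 to 0.975 m from the base axis. Payload 4.9 kg.
Tool frame: the origin (TCP) lies at the very end of the fingers, on their centre line; the grasp point (between the pads) lies 19 mm behind it; z points along the fingers, y is the line along which they close (so a half turn about z gives the same grasp; the last joint's range is limited). The gripper opens to 85 mm and grips with 20 to 120 N. Pads are 22 mm wide; open, the fingers measure 114 mm over their backs; the gripper's body (76 mm by 85 mm) begins 54 mm behind the grasp point. The pads swing forward as they close: fully open they stand 13 mm farther back than shut.
Start: joints at [1.044, 0.053, 1.613, -0, 1.476, -0.119], TCP at [0.248, 0.574, 0.196] pointing down, gripper open.
Joint ranges: [-3.01, 3.01], [-1.01, 2.22], [0.06, 2.58], [-1.02, 4.17], [0.09, 2.62], [-3.14, 3.14]. Speed limits (rad/s): [2.57, 2.57, 3.14, 3.14, 3.14, 3.14].

### API

Orientations are given as a rotation vector (axis times angle).
In Python, from station import * gives the robot as it stands.
- The arm moves only by the shell command python3 -m crank 'ROWS' [OPENING] [FORCE]. ROWS is JSON, a list of rows, each an object with "offset": the shift along the tool's x, y, z in m, a list of three; "twist": the turn, a rotation vector about the tool's x, y, z in degrees, a list of three. In form: [{"offset": [x, y, z], "twist": [rx, ry, rz]}, ...]. A call has 1 to 20 rows; each row is the pose to reach, as a shift and turn from the pose commanded when the call began, along the tool's axes at that moment; what a row does not reach only later rows make up. A row lasts 1/8 s, in which the tool goes at most 62.5 mm and 10.7 degrees, less where a joint would pass 70% of its speed; a pose out of reach is approached as far as the arm can. A call with a gripper value outside its range is refused whole. OPENING is the opening, from 0 (shut) to 1 (fully open), set as the call begins (- or left out, the last holds). The fingers move at their own pace and stop on an object; FORCE is the grip in N (left out, the last holds). Time passes only in rows, so rows that repeat a pose let the fingers close. It gives the time, the measured TCP pose, the force, the opening and the grip force at its end, in the units of the state.
- get_obs(): the state, without advancing time (a new reading comes with each control period).
- get_image(name): name is "scene" or "top"; returns the picture (480x640x3 uint8, red, green, blue); there is no depth.
- get_calibration(name): a dict with "intrinsics" (3x3 intrinsics, pixels), "world_from_camera" (4x4, takes a point from camera to world coordinates). Camera axes: x right, y up, looking along -z (the intrinsics and any distortion apply to the point x, -y, -z); pixel columns grow to the right and rows downward; lengths in m; the calibration is good to about 2 mm. A picture is of the moment at which its call begins. get_calibration takes no time and is no camera call.
- finish_job(): hands the job in; it is judged then, once.
Trained networks look in the newest picture that a camera, given by its name, has taken for a name from the list of things; names that differ only in an ending like _2 or _b are one class to them, and where a whole thing is asked for, a point or a joint stands for the part that bears it (a point fixed in the world has none). Each returns a list of dicts, best first, with "confidence" (0 to 1); they miss things now and then, are a little off and sometimes report something else, mostly with a low value. They report only what shows in the picture. A call takes as long as a camera call. They do not tell look-alikes from the thing itself.
- cut_out(query, camera): "region" (480x640 bool, what is visible of it) and "rect" ([centre column, centre row, width, height] in pixels, round what is visible of it).
The state is a dict: "t": time; "q": joint angles; "dq": joint speeds; "effort": joint torques, N m; "tool_pos": TCP position; "tool_rot": TCP orientation; "contact_force": force on the tool from outside, world axes, zero at the start; "wrist_torque": the same for the moment, N m; "opening": finger opening in m; "grip_force": force on a finger pad.
Only numpy, scipy, OpenCV 4.12 (cv2) and the standard library are available. Lean on these libraries where they do the work, as an engineer would, in place of code of your own. Each camera call takes 0.05 s, during which the arm holds its last target. There are 200 camera calls.

### The job

Swing the toggle clamp over onto the heat-sink plate so that the plate stays where it is, stand the white T-shaped spacer down on the jig base in whichever gap beside the plate is wide enough for it, let go of it, and swing the clamp fully back again. Then take the plate by its upright grip block and push it sideways, flat on the base, until the spacer is squeezed flush between plate and stop, and finish while still holding the plate firmly pressed there. Do not shift the plate before the spacer is in, and leave everything else on the bench where it is.

Things in the scene. Friction and masses are not known exactly. Their poses are not given: they have to be found in the camera images.
- jig: Fixed amber jig, flat base 12 mm thick. Origin on its underside, in the middle of the bay where the plate lies; the base runs -62 to +122 mm along its x, +-110 mm along y. x points away from the robot (turned up to 15 degrees), y is the way the plate slides, z up. The plate lies on the base between two stops at +y and -y; the clamp is at the +x end. Tin and connector lie beside the clamp.
- plate: Loose aluminium heat-sink plate, 80 (x) x 110 (y) x 18 mm, about 0.45 kg, flat on the jig base, axes along the jig's. Origin under its centre. On top stands a grip block, 30 (x) x 16 (y) mm, 18 to 48 mm above the origin, centred at x = -18 mm, y = 0: take it across its 16 mm width. The clamp pad lands on the top at about x = +25 mm.
- stop_thin: Fixed aluminium stop bar on the jig base, 80 mm (x) x 16 mm (y) x 18 mm high, axes along the jig's, centre of the underside is the origin, 84 mm from the jig's middle on either the +y or the -y side. The gap between it and the plate is 19 to 23 mm wide.
- stop_thick: Fixed aluminium stop block, 80 mm (x) x 44 mm (y) x 18 mm high, origin as for the thin one, 84 mm from the jig's middle on the other side. The gap between it and the plate is 5 to 9 mm, too narrow for the spacer.
- spacer: Loose white plastic spacer, 14 mm thick (y), an upside-down T: foot 60 mm long (x), 28 mm high, on it a tab 26 mm long (x), 28 to 60 mm above the underside; the bottom 4 mm step in by 2 mm. 80 g. Stands upright on the bench beside the jig, turned up to 40 degrees. Origin in the middle of its underside, z up. Goes into the gap with its foot along the jig's x, within 20 mm of the middle of the stop's length.
- clamp (a joint): Toggle clamp angle, rad: 0 = thrown back, holding arm upright, ball handle pointing away from the robot 15 degrees above level; 1.57 = swung over, arm level, rubber pad on the plate, handle upright leaning 15 degrees to the robot. Turns about the jig's y through the pivot. Needs about 2 N at the ball; balances at about 0.8 and falls by its own weight to the nearer end.
- clamp_knob (a point): Centre of the black ball, 26 mm across, at the end of the clamp's handle, 70 mm from the pivot. With the clamp back it is 148 mm (jig x) and 63 mm above the bench; with the clamp on the plate 62 mm (jig x) and 113 mm above the bench.
- clamp_pivot (a point): Middle of the clamp's hinge pin, 45 mm above the bench, at x = 80 mm, y = 0 of the jig; the pin lies along the jig's y. The bracket around it is 33 mm wide and 56 mm high. The holding arm is 60 mm long.
- eraser: Bystander: white eraser 55 x 24 x 16 mm lying on the bench. Origin under its centre.
- tin: Bystander: closed round steel tin, 28 mm across, 16 mm high, standing on the jig base beside the clamp. Origin under its centre.
- mouse: Bystander: black computer mouse, about 100 x 58 x 32 mm. Origin under it.
- modules: Bystander: stack of small dark circuit modules, 30 x 62 x 18 mm. Origin under its centre.
- driver: Bystander: screwdriver, 160 mm long, lying on the bench. Origin under it.
- connector: Bystander: loose black connector, 14 x 62 x 12 mm, on the jig base beside the clamp. Origin under its centre.
Not all that is in view belongs to the job. Leave any brown look-alike of the spacer alone. There is more than one size of the plate; the job needs the larger.

How it is judged:
On the way, in this order (a step that is already met when the one before it is completed fails the run):
1. the clamp is swung over and its pad rests on the plate (value of joint clamp above 1.48 rad and contact force between clamp and plate above 0.3 N), for 0.3 s.
2. the spacer stands released on the base in the gap beside the thin stop, the plate still clamped and not shifted (horizontal distance between spacer and stop_thin below 0.033 m and y of spacer in the frame of jig between -0.072 and 0.072 m and z of spacer in the frame of jig between 0.009 and 0.015 m and angle between spacer's own z axis and vertical below 0.1 rad and value of joint clamp above 1.48 rad and distance of plate from where it was at the start of the episode below 0.006 m and contact force between the fingers and spacer below 0.1 N), for 0.2 s.
3. the clamp is swung fully back, the spacer still in the gap (value of joint clamp below 0.25 rad and horizontal distance between spacer and stop_thin below 0.033 m and y of spacer in the frame of jig between -0.072 and 0.072 m and z of spacer in the frame of jig between 0.009 and 0.015 m and angle between spacer's own z axis and vertical below 0.1 rad), for 0.2 s.
At the end, for the whole second after the job is handed in: Clamp back (under 0.25 rad); spacer upright on the base between plate and thin stop, within 20 mm of mid-length; plate flat, square within 0.035 rad, closed on the spacer (77 mm from the thin stop's centre, +-2.2 mm), held by the fingers, over 3 N through plate, spacer and stop (all of step 3 and (y of plate in the frame of stop_thin between 0.0748 and 0.0792 m or y of plate in the frame of stop_thin between -0.0792 and -0.0748 m) and angle between the y axis of plate and the y axis of jig, either way round below 0.035 rad and x of plate in the frame of jig between -0.02 and 0.02 m and z of plate in the frame of jig between 0.01 and 0.014 m and angle between plate's own z axis and vertical below 0.03 rad and contact force between plate and spacer above 3 N and contact force between spacer and stop_thin above 3 N and contact force between the fingers and plate above 2 N and linear speed of plate below 0.01 m/s); the arm keeps its last pose, push and grip.
It fails at once if the plate is shifted more than 6 mm before the spacer is in the gap (distance of plate from where it was at the start of the episode above 0.006 m and not (horizontal distance between spacer and stop_thin below 0.033 m and y of spacer in the frame of jig between -0.072 and 0.072 m and z of spacer in the frame of jig below 0.02 m)).
It fails at once if a bystander is moved more than 30 mm (distance of any of eraser, tin, mouse, modules, driver, connector from where it was at the start of the episode above 0.03 m).
It also fails if it takes over 64 s, if anything falls off the work surface, if the arm or the gripper's body presses on something with over 40 N, if the wrist force passes 120 N, or if a joint passes its speed limit or range.

## Working session

There is one attempt and no reset: what is moved stays moved. The work goes in short steps, Python scripts to look and compute and a shell command to move; the robot and the scene stay as the last step left them, time stands still between calls to the robot, and variables do not carry over. Pictures are saved under pics/ and viewed, at most 10 in all, crops included, and the job is handed in when it is done.

```bash
ls; mkdir -p pics; python3 - <<'E'
from station import *
import cv2
for n in("scene","top"):
    im=get_image(n); cv2.imwrite(f"pics/{n}0.png",im[:,:,::-1])
    c=get_calibration(n); print(n,c["intrinsics"],c["world_from_camera"],c.keys())
o=get_obs(); print(o)
E
```

```text
pics
scene [[474.76063432   0.         324.35095236]
 [  0.         474.76063432 241.2168613 ]
 [  0.           0.           1.        ]] [[ 0.15057495 -0.78732416  0.59786942  1.03297368]
 [ 0.98847967  0.11052382 -0.10340418 -0.07047294]
 [ 0.01533379  0.60655185  0.79489605  0.76060305]
 [ 0.          0.          0.          1.        ]] dict_keys(['intrinsics', 'world_from_camera'])
top [[592.87867418   0.         305.31821374]
 [  0.         592.87867418 229.22117804]
 [  0.           0.           1.        ]] [[-5.15482633e-02  9.74776546e-01 -2.17148479e-01  2.71996114e-01]
 [-9.98670497e-01 -5.03416966e-02  1.10883790e-02  4.15451794e-02]
 [-1.22931041e-04  2.17431366e-01  9.76075605e-01  1.21976593e+00]
 [ 0.00000000e+00  0.00000000e+00  0.00000000e+00  1.00000000e+00]] dict_keys(['intrinsics', 'world_from_camera'])
{'t': 0.1, 'q': array([ 1.04401315e+00,  5.32888927e-02,  1.61413678e+00, -1.34056644e-05,
        1.47598441e+00, -1.19022966e-01]), 'dq': array([ 0.00014211, -0.00180749, -0.0027671 ,  0.00044555, -0.00067621,
        0.00184519]), 'effort': array([ 6.52177223e-04, -3.94899380e+01, -3.71363354e+01, -1.51260720e-04,
        3.90261586e-03,  1.85898051e-05]), 'tool_pos': array([0.24755188, 0.57321489, 0.19499911]), 'tool_rot': array([-6.35963694e-01, -3.07597196e+00,  2.71343081e-03]), 'contact_force': array([ 0.24731581,  0.29172077, -0.42070786]), 'wrist_torque': array([-0.01936861, -0.00489197,  0.01099378]), 'grip_force': 0.0, 'opening': 0.08563647574263078}
```

View pics/scene0.png

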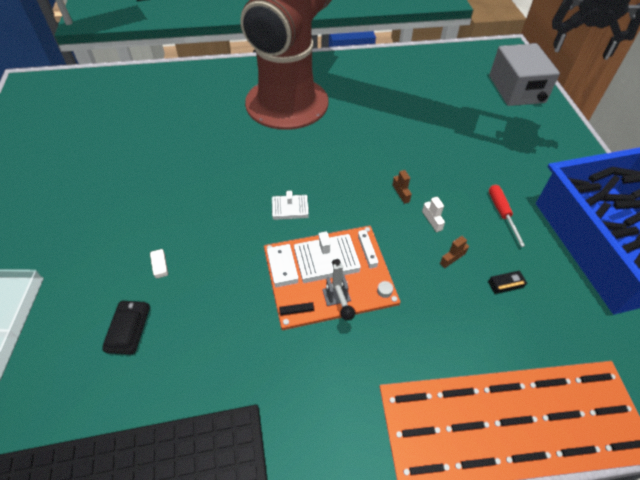

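View pics/top0.png

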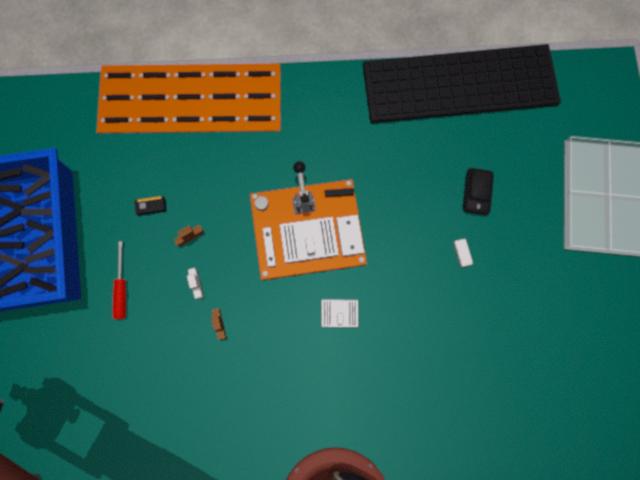

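The jig is at top (308,228) and scene (330,275). The larger plate is on the jig at top (309,240). The small plate at top (340,313) is a look-alike. Spacer candidates in the top view are white (195,283), brown (188,235) and brown (219,323); the white T fits the description. The thin stop is at top (268,246), on the world +y side. I'll confirm with a crop and fit the poses from both views.

```bash
cat > h.py <<'E'
import numpy as np, cv2
from station import *
from scipy.optimize import minimize
C={n:get_calibration(n) for n in("scene","top")}
def proj(n,P):
    T=np.linalg.inv(C[n]["world_from_camera"]); p=np.atleast_2d(P)@T[:3,:3].T+T[:3,3]
    p=p*[1,-1,-1]; p=p@C[n]["intrinsics"].T; return p[:,:2]/p[:,2:]
def box(x0,x1,y0,y1,z0,z1): return np.array([[x,y,z] for x in(x0,x1) for y in(y0,y1) for z in(z0,z1)])
def place(P,p):  # p = x,y,z,yaw
    c,s=np.cos(p[3]),np.sin(p[3]); return P@np.array([[c,s,0],[-s,c,0],[0,0,1]])+p[:3]
def sil(n,boxes,p,S=4):
    m=np.zeros((480*S,640*S),np.uint8)
    for b in boxes:
        h=cv2.convexHull(((proj(n,place(b,p))+.5)*S).astype(np.float32)); cv2.fillConvexPoly(m,np.round(h*16).astype(np.int32),1,shift=4)
    return m
def fit(regs,boxes,p0,free=(0,1,2,3)):
    R={n:cv2.resize(r.astype(np.uint8),None,fx=4,fy=4,interpolation=0) for n,r in regs.items()}
    def f(d):
        p=np.array(p0,float); p[list(free)]+=d; c=0
        for n in R:
            m=sil(n,boxes,p); c+=1-(m&R[n]).sum()/(m|R[n]).sum()
        return c
    k=len(free); st=np.array([.008,.008,.006,.15])[list(free)]
    sx=np.vstack([np.zeros(k),np.diag(st)])
    r=minimize(f,np.zeros(k),method="Nelder-Mead",options=dict(initial_simplex=sx,xatol=1e-4,fatol=1e-4,maxiter=250))
    p=np.array(p0,float); p[list(free)]+=r.x; return p,r.fun
def ray(n,uv,z):
    k=C[n]["intrinsics"]; T=C[n]["world_from_camera"]
    d=T[:3,:3]@[(uv[0]-k[0,2])/k[0,0],-(uv[1]-k[1,2])/k[1,1],-1]; o=T[:3,3]; return o+d*(z-o[2])/d[2]
m=1e-3
B=dict(spacer=[box(-.03,.03,-.007,.007,0,.028),box(-.013,.013,-.007,.007,.028,.060)],
 plate=[box(-.04,.04,-.055,.055,0,.018),box(-.033,-.003,-.008,.008,.018,.048)],
 stop_thin=[box(-.04,.04,-.008,.008,0,.018)],stop_thick=[box(-.04,.04,-.022,.022,0,.018)],
 jig=[box(-.062,.122,-.11,.11,0,.012)])
E
python3 - <<'E'
from h import *
a={n:get_image(n) for n in C}
crop=np.vstack([cv2.resize(a["top"][190:350,160:370],None,fx=2.6,fy=2.6,interpolation=2)])
crop2=cv2.resize(a["scene"][160:330,250:480],None,fx=2.4,fy=2.4,interpolation=2)
crop=cv2.resize(crop,(380,int(380*crop.shape[0]/crop.shape[1])));crop2=cv2.resize(crop2,(crop.shape[0]*230//170,crop.shape[0]))
cv2.imwrite("pics/c.png",np.hstack([crop,crop2])[:,:,::-1][:,:800])
for q in B:
    D={n:cut_out(q,n) for n in C}
    for n in D: print(q,n,[(round(d["confidence"],2),np.round(d["rect"]).tolist(),int(d["region"].sum())) for d in D[n]])
    np.save(f"/tmp/{q}.npy",D,allow_pickle=True)
E
```

```text
spacer scene [(0.83, [431.0, 212.0, 20.0, 34.0], 493), (0.65, [455.0, 251.0, 30.0, 35.0], 454), (0.6, [403.0, 188.0, 17.0, 30.0], 428)]
spacer top [(0.87, [219.0, 325.0, 13.0, 31.0], 291), (0.58, [191.0, 236.0, 30.0, 22.0], 369), (0.53, [193.0, 284.0, 21.0, 30.0], 305), (0.29, [463.0, 255.0, 19.0, 29.0], 329)]
plate scene [(0.92, [328.0, 258.0, 63.0, 50.0], 2238)]
plate top [(0.95, [311.0, 238.0, 56.0, 44.0], 2136), (0.55, [338.0, 314.0, 37.0, 30.0], 949)]
stop_thin scene [(0.18, [326.0, 256.0, 68.0, 52.0], 2273)]
stop_thin top [(0.54, [269.0, 246.0, 14.0, 42.0], 298)]
stop_thick scene [(0.55, [282.0, 266.0, 33.0, 42.0], 927)]
stop_thick top [(0.75, [350.0, 236.0, 29.0, 37.0], 857)]
jig scene [(0.73, [331.0, 280.0, 138.0, 110.0], 5768), (0.69, [346.0, 292.0, 24.0, 59.0], 518)]
jig top [(0.8, [311.0, 222.0, 114.0, 122.0], 5689)]
```

View pics/c.png

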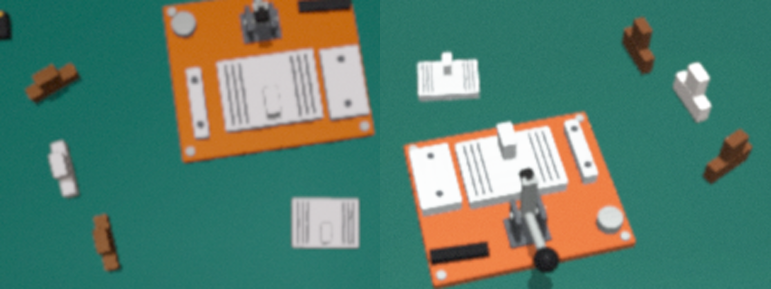

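The crop shows the white T between two brown look-alikes at top (188,235) and (219,323), so the white one is the spacer. The thin bar is on the left (+y) and the 110 mm plate is on the jig. Next I'll fit the poses with colour masks.

```bash
cat > meas.py <<'E'
from h import *
def white(im,rect,smax=95,vmin=95):
    h=cv2.cvtColor(im,cv2.COLOR_RGB2HSV); m=((h[...,1]<smax)&(h[...,2]>vmin)).astype(np.uint8)
    x,y,w,hh=rect; r=np.zeros_like(m); r[y:y+hh,x:x+w]=m[y:y+hh,x:x+w]
    k,l,s,_=cv2.connectedComponentsWithStats(r); return l==1+np.argmax(s[1:,4])
def orange(im,n):
    h=cv2.cvtColor(im,cv2.COLOR_RGB2HSV); m=((h[...,0]<20)&(h[...,1]>150)&(h[...,2]>90)).astype(np.uint8)
    x,y,w,hh=dict(top=(235,165,150,130),scene=(250,215,160,120))[n]; r=np.zeros_like(m); r[y:y+hh,x:x+w]=m[y:y+hh,x:x+w]
    c=np.vstack([q for q in cv2.findContours(r,0,1)[0] if cv2.contourArea(q)>50]); o=np.zeros_like(m); cv2.fillConvexPoly(o,cv2.convexHull(c),1); return o>0
E
python3 - <<'E'
from meas import *
a={n:get_image(n) for n in C}
p0={n:None for n in B}
j0=ray("top",(309,235),.012)
jr={n:orange(a[n],n) for n in C}
J,e=fit(jr,B["jig"],[j0[0]-.0,j0[1],0,.06]); print("jig",J.round(4),e)
J2,e=fit(jr,B["jig"],J*[1,1,0,1],(0,1,3)); print("jig z0",J2.round(4),e)
for n in C:
    print(n,fit({n:jr[n]},B["jig"],J2,(0,1,3))[0].round(4))
sr={"top":white(a["top"],(175,262,40,45)),"scene":white(a["scene"],(417,190,36,46))}
s0=ray("top",(195,283),.02)
for n in sr: print(n,sr[n].sum(),cv2.boundingRect(sr[n].astype(np.uint8)))
for y0 in(.1,.4): 
    S,e=fit(sr,B["spacer"],[s0[0],s0[1],0,y0]); print("sp",S.round(4),e)
S2,e=fit(sr,B["spacer"],S*[1,1,0,1],(0,1,3)); print("sp z0",S2.round(4),e)
for n in C: print(n,fit({n:sr[n]},B["spacer"],S2,(0,1,3))[0].round(4))
# plate & stop, masks in top and scene
R={"plate":{"top":(278,214,63,52),"scene":(295,228,66,56)},"stop_thin":{"top":(258,224,18,46),"scene":(357,226,24,44)},"stop_thick":{"top":(337,212,28,46),"scene":(264,240,36,48)}}
Y=dict(plate=0,stop_thin=.084,stop_thick=-.084)
for q in R:
    ms={n:white(a[n],R[q][n],130,80) for n in C}
    g=place(np.array([[0,Y[q],.012]]),J2)[0]
    P,e=fit(ms,B[q],[*g[:2],.012,J2[3]],(0,1,3)); Pj=place(np.array([P[:3]-J2[:3]]),[0,0,0,-J2[3]])[0]
    print(q,P.round(4),e,"in jig",Pj.round(4),[int(m.sum()) for m in ms.values()])
    for n in C:
        P=fit({n:ms[n]},B[q],P,(0,1,3))[0]; print("  ",n,P.round(4))
E
```

```text
jig [ 5.131e-01  2.140e-02 -1.000e-04  9.390e-02] 0.04870394978082415
jig z0 [ 0.5131  0.0215 -0.      0.0923] 0.04865968286868472
scene [ 0.5127  0.022  -0.      0.0897]
top [ 0.5132  0.0212 -0.      0.0938]
top 341 (186, 267, 18, 33)
scene 562 (422, 196, 23, 36)
sp [0.4386 0.2588 0.0011 0.2289] 0.16812535195022826
sp [0.4391 0.2586 0.0018 0.2372] 0.17099078485291463
sp z0 [0.4384 0.259  0.     0.2318] 0.17564986800391036
scene [0.437  0.2588 0.     0.2665]
top [0.4397 0.2593 0.     0.2148]
plate [0.5165 0.0236 0.012  0.0861] 0.16790405807141784 in jig [0.0036 0.0017 0.012 ] [2678, 2230]
   scene [0.5153 0.024  0.012  0.0903]
   top [0.517  0.0228 0.012  0.0956]
stop_thin [0.506  0.1056 0.012  0.0935] 0.34303170860204135 in jig [0.0007 0.0844 0.012 ] [512, 371]
   scene [0.5044 0.1061 0.012  0.0952]
   top [0.5064 0.105  0.012  0.0902]
stop_thick [ 0.5213 -0.0627  0.012   0.1006] 0.21203502239812522 in jig [ 0.0004 -0.0846  0.012 ] [1095, 964]
   scene [ 0.5205 -0.0619  0.012   0.1121]
   top [ 0.5222 -0.0641  0.012   0.0935]
```

```bash
cat >> h.py <<'E'
J=np.array([.5130,.0215,0,.0925])
from scipy.spatial.transform import Rotation as Ro
def jw(x,y,z): return place(np.array([[x,y,z]]),J)[0]
def go(P,yaw,ref=None):
    """offset/twist in tool axes to TCP P, tool vertical, tool y (either way) at yaw+90deg"""
    o=get_obs(); R=Ro.from_rotvec(o["tool_rot"]); best=None
    for k in(0,np.pi):
        c=yaw+k; T=Ro.from_matrix(np.array([[np.cos(c),-np.sin(c),0],[np.sin(c),np.cos(c),0],[0,0,1]])@np.diag([-1,1,-1.]))
        w=(R.inv()*T).as_rotvec(degrees=True)
        if best is None or np.linalg.norm(w)<np.linalg.norm(best): best=w
    print("offset",R.inv().apply(np.array(P)-o["tool_pos"]).round(4),"twist",best.round(2),"t",round(o["t"],2),"tcp",o["tool_pos"].round(4),"F",o["contact_force"].round(1),"q6",o["q"][5].round(2))
E
python3 - <<'E'
from h import *
k=jw(.148,0,.063); print(k,proj("top",k),proj("scene",k))
for n in C:
    a=get_image(n); u=proj(n,k)[0].round().astype(int); c=a[u[1]-12:u[1]+13,u[0]-12:u[0]+13].max(2)<60
    ys,xs=np.nonzero(c); q,l,s,ce=cv2.connectedComponentsWithStats(c.astype(np.uint8)); print(n,s[1:,4],ce[1:]+u-12)
go([*k[:2],.14],J[3])
E
```

```text
[0.66036729 0.03517049 0.063     ] [[298.71691915 166.98760034]] [[347.01293048 312.34778189]]
scene [150] [[347.12666667 312.96666667]]
top [102] [[298.78431373 166.90196078]]
offset [-0.5923 -0.3308  0.0561] twist [  0.     0.   -28.66] t 0.9 tcp [0.2478 0.5737 0.1961] F [ 0.8 -0.5  0. ] q6 -0.12
```

```bash
R='{"offset":[-0.592,-0.331,0.03],"twist":[0,0,-28.7]}'; python3 -m crank '[{"offset":[-0.592,-0.331,0.03],"twist":[0,0,-28.7]},{"offset":[-0.592,-0.331,0.03],"twist":[0,0,-28.7]},{"offset":[-0.592,-0.331,0.03],"twist":[0,0,-28.7]},{"offset":[-0.592,-0.331,0.03],"twist":[0,0,-28.7]},{"offset":[-0.592,-0.331,0.03],"twist":[0,0,-28.7]},{"offset":[-0.592,-0.331,0.03],"twist":[0,0,-28.7]},{"offset":[-0.592,-0.331,0.03],"twist":[0,0,-28.7]},{"offset":[-0.592,-0.331,0.03],"twist":[0,0,-28.7]},{"offset":[-0.592,-0.331,0.03],"twist":[0,0,-28.7]},{"offset":[-0.592,-0.331,0.03],"twist":[0,0,-28.7]},{"offset":[-0.592,-0.331,0.03],"twist":[0,0,-28.7]},{"offset":[-0.592,-0.331,0.03],"twist":[0,0,-28.7]},{"offset":[-0.592,-0.331,0.03],"twist":[0,0,-28.7]},{"offset":[-0.592,-0.331,0.03],"twist":[0,0,-28.7]}]' 0.6 20
python3 -c "
from h import *
k=jw(.148,0,.044); go(k,J[3])"
```

```text
t: 2.65
tool_pos: [0.6595, 0.0363, 0.1663]
tool_rot: [-0.149, 3.138, 0.0]
contact_force: [0.1, -0.7, -0.5]
opening: 0.0513
grip_force: 0.0
offset [-0.0008 -0.0012  0.1223] twist [0.01 0.   0.12] t 2.65 tcp [0.6595 0.0363 0.1663] F [ 0.1 -0.7 -0.5] q6 -1.72
```

```bash
python3 -m crank '[{"offset":[-0.001,-0.001,0.06],"twist":[0,0,0]},{"offset":[-0.001,-0.001,0.11],"twist":[0,0,0]},{"offset":[-0.001,-0.001,0.125],"twist":[0,0,0]},{"offset":[-0.001,-0.001,0.125],"twist":[0,0,0]},{"offset":[-0.001,-0.001,0.125],"twist":[0,0,0]}]'
python3 -m crank '[{"offset":[0,0,0],"twist":[0,0,0]},{"offset":[0,0,0],"twist":[0,0,0]},{"offset":[0,0,0],"twist":[0,0,0]},{"offset":[0,0,0],"twist":[0,0,0]}]' 0.15 20
python3 -c "
from h import *
import numpy as np
for d in range(0,91,9):
    f=np.radians(15+d); print(d,(-(70*np.cos(f)-70*np.cos(np.radians(15)))).round(1),(-(70*np.sin(f)-70*np.sin(np.radians(15)))).round(1))
go(jw(.148,0,.041),J[3])"
```

```text
t: 3.28
tool_pos: [0.6633, 0.0344, 0.0444]
tool_rot: [-0.147, 3.133, -0.001]
contact_force: [-0.1, 1.1, 0.5]
opening: 0.0516
grip_force: 0.0
t: 3.78
tool_pos: [0.6611, 0.0341, 0.0412]
tool_rot: [-0.146, 3.138, -0.0]
contact_force: [0.2, 0.2, -0.1]
opening: 0.0128
grip_force: 0.0
0 -0.0 -0.0
9 3.7 -10.4
18 8.9 -20.0
27 15.6 -28.7
36 23.6 -36.3
45 32.6 -42.5
54 42.5 -47.2
63 53.1 -50.4
72 64.0 -51.8
81 74.9 -51.5
90 85.7 -49.5
offset [0.0007 0.0011 0.0002] twist [-0.    0.    0.03] t 3.77 tcp [0.6611 0.0341 0.0412] F [ 0.2  0.2 -0.1] q6 -1.72
```

```bash
python3 - <<'E'
from h import *
o=[]
for n,(x,y) in dict(top=(200,110),scene=(250,200)).items():
    o.append(cv2.resize(get_image(n)[y:y+150,x:x+200],(400,300),interpolation=2))
cv2.imwrite("pics/d.png",np.hstack(o)[:,:,::-1])
E
```

```text
(no output)
```

View pics/d.png

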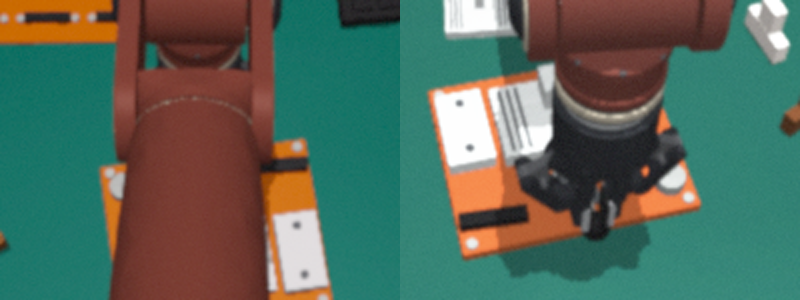

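```bash
python3 -m crank '[{"offset":[0,0,0],"twist":[0,0,0]},{"offset":[0,0,0],"twist":[0,0,0]},{"offset":[0,0,0],"twist":[0,0,0]},{"offset":[0,0,-0.05],"twist":[0,0,0]},{"offset":[0,0,-0.1],"twist":[0,0,0]},{"offset":[0.0,0,-0.15],"twist":[0,0,0]},{"offset":[0.0,0.06,-0.16],"twist":[0,0,0]},{"offset":[0.0,0.12,-0.16],"twist":[0,0,0]},{"offset":[0,0.18,-0.16],"twist":[0,0,0]},{"offset":[0,0.18,-0.16],"twist":[0,0,0]}]' 0.7 20
python3 - <<'E'
from h import *
print(proj("scene",[.661,.034,.041]),proj("scene",[.661,.034,.06]))
o=[]
for n,(x,y) in dict(top=(200,110),scene=(250,200)).items():
    o.append(cv2.resize(get_image(n)[y:y+150,x:x+200],(400,300),interpolation=2))
cv2.imwrite("pics/e.png",np.hstack(o)[:,:,::-1])
E
```

```text
t: 5.12
tool_pos: [0.6434, 0.2173, 0.201]
tool_rot: [0.155, -3.138, -0.001]
contact_force: [0.6, -0.4, 1.0]
opening: 0.0598
grip_force: 0.0
[[345.70988684 319.08494414]] [[346.29323271 313.64851631]]
```

View pics/e.png

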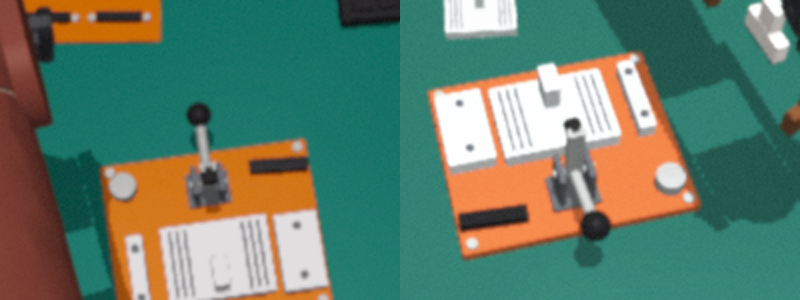

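The clamp is still back and the ball at scene (348,312) hasn't moved, so gripping the ball slipped off. Instead I'll push the upright holding arm over towards the robot with shut fingers.

```bash
python3 -c "
from h import *
go(jw(.104,0,.16),J[3])"
```

```text
offset [ 0.0447 -0.1791  0.041 ] twist [-0.04 -0.01  0.11] t 5.22 tcp [0.6442 0.2137 0.2009] F [ 0.5 -0.4 -0.3] q6 -1.45
```

```bash
python3 -m crank '[{"offset":[0.045,-0.06,0.02],"twist":[0,0,0]},{"offset":[0.045,-0.12,0.02],"twist":[0,0,0]},{"offset":[0.045,-0.179,0.041],"twist":[0,0,0]},{"offset":[0.045,-0.179,0.041],"twist":[0,0,0]},{"offset":[0.045,-0.179,0.041],"twist":[0,0,0]},{"offset":[0.045,-0.179,0.08],"twist":[0,0,0]},{"offset":[0.045,-0.179,0.123],"twist":[0,0,0]},{"offset":[0.045,-0.179,0.123],"twist":[0,0,0]},{"offset":[0.045,-0.179,0.123],"twist":[0,0,0]}]' 0 20
python3 -c "
from h import *
go(jw(.104,0,.078),J[3])"
```

```text
t: 6.35
tool_pos: [0.6175, 0.0318, 0.0801]
tool_rot: [-0.148, 3.136, -0.0]
contact_force: [0.9, 0.9, 0.3]
opening: -0.0004
grip_force: 0.0
offset [ 0.001  -0.0006  0.0021] twist [-0.01  0.15  0.1 ] t 6.35 tcp [0.6175 0.0318 0.0801] F [0.9 0.9 0.3] q6 -1.73
```

```bash
python3 -m crank '[{"offset":[0.006,0,0],"twist":[0,0,0]},{"offset":[0.012,0,0],"twist":[0,0,0]},{"offset":[0.018,0,0],"twist":[0,0,0]},{"offset":[0.024,0,0],"twist":[0,0,0]},{"offset":[0.03,0,0],"twist":[0,0,0]},{"offset":[0.036,0,0],"twist":[0,0,0]},{"offset":[0.042,0,0],"twist":[0,0,0]},{"offset":[0.048,0,0],"twist":[0,0,0]},{"offset":[0.053,0,0],"twist":[0,0,0]},{"offset":[0.058,0,0],"twist":[0,0,0]},{"offset":[0.063,0,0],"twist":[0,0,0]},{"offset":[0.067,0,0],"twist":[0,0,0]},{"offset":[0.071,0,0],"twist":[0,0,0]},{"offset":[0.075,0,0],"twist":[0,0,0]},{"offset":[0.08,0,0],"twist":[0,0,0]},{"offset":[0.09,0,-0.005],"twist":[0,0,0]},{"offset":[0.10,0,-0.01],"twist":[0,0,0]}]'
python3 - <<'E'
from h import *
k=jw(.062,0,.113); print(proj("top",k),proj("scene",k)); a=get_image("scene")
u=proj("scene",k)[0].astype(int); cv2.imwrite("pics/f.png",cv2.resize(a[200:350,250:450],(800,600),interpolation=2)[:,:,::-1])
E
```

```text
t: 8.48
tool_pos: [0.516, 0.0216, 0.0885]
tool_rot: [-0.146, 3.138, -0.0]
contact_force: [-0.3, 0.2, 0.0]
opening: 0.0002
grip_force: 0.0
[[304.71286805 200.67972144]] [[334.83735835 253.83059223]]
```

View pics/f.png

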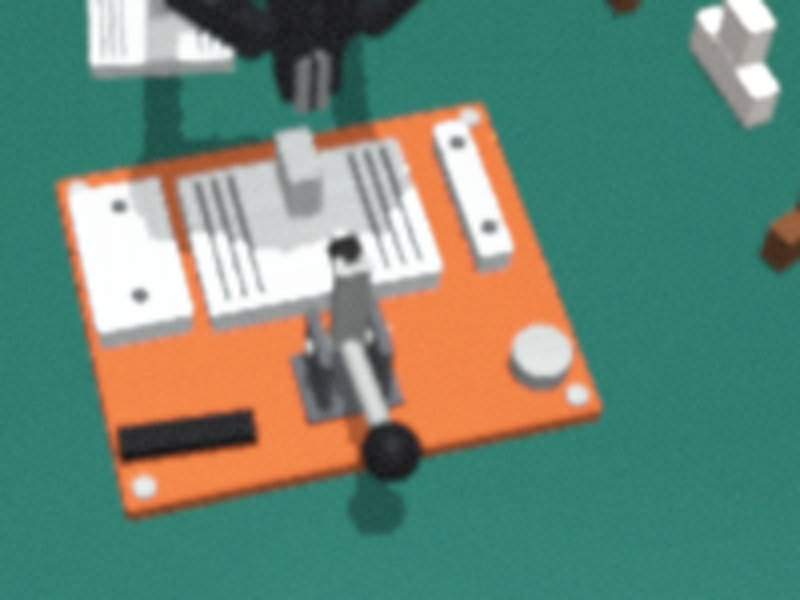

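```bash
python3 - <<'E'
from h import *
for z in(.0885,.1,.12,.14): print(z,proj("scene",[.516,.0216,z]),proj("scene",[.505,.0216,z]))
print(proj("scene",jw(.08,0,.105)),get_obs()["tool_pos"])
E
```

```text
0.0885 [[325.94473277 235.90800562]] [[325.01756327 231.16442937]]
0.1 [[326.06122705 231.92543717]] [[325.12318871 227.16166683]]
0.12 [[326.26995385 224.78973201]] [[325.31239765 219.9914388 ]]
0.14 [[326.48685468 217.37458281]] [[325.50895674 212.54267096]]
[[337.41350251 265.11682662]] [0.51554663 0.02162382 0.08913197]
```

The tips show at scene (328,227) where the TCP projects to (326,236), so the fingers and the stated TCP disagree. I'll go over free bench and look closely from both cameras.

```bash
python3 -m crank '[{"offset":[0.03,0.05,-0.05],"twist":[0,0,0]},{"offset":[0.08,0.1,-0.03],"twist":[0,0,0]},{"offset":[0.13,0.1,0.03],"twist":[0,0,0]},{"offset":[0.13,0.1,0.039],"twist":[0,0,0]},{"offset":[0.13,0.1,0.039],"twist":[0,0,0]},{"offset":[0.13,0.1,0.039],"twist":[0,0,0]}]' 
python3 - <<'E'
from h import *
o=get_obs();p=o["tool_pos"]; print(p); out=[]
for n in("scene","top"):
    a=get_image(n).copy(); u=proj(n,p)[0]; v=proj(n,p+[0,0,.1])[0]; print(n,u,v)
    x,y=(u-[50,75]).astype(int); c=cv2.resize(a[y:y+150,x:x+100],(400,600),interpolation=2)
    cv2.circle(c,tuple(((u-[x,y]+.5)*4).astype(int)),3,(255,255,0),-1); out.append(c)
cv2.imwrite("pics/g.png",np.hstack(out)[:,:,::-1])
E
```

```text
t: 9.28
tool_pos: [0.3799, 0.1091, 0.051]
tool_rot: [-0.146, 3.135, 0.0]
contact_force: [0.4, -0.4, 1.0]
opening: -0.0003
grip_force: 0.0
[0.37985405 0.10914623 0.05099338]
scene [357.68522105 190.64666889] [361.46499152 153.92397504]
top [268.15640491 306.87678545] [264.74647051 301.89377097]
```

View pics/g.png

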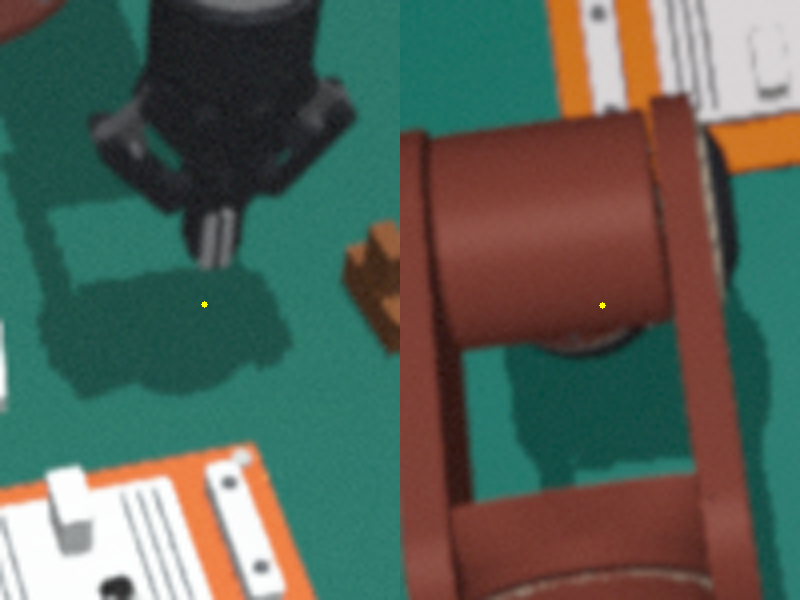

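```bash
python3 -m crank '[{"offset":[0,0,0.03],"twist":[0,0,0]},{"offset":[0,0,0.045],"twist":[0,0,0]},{"offset":[0,0,0.045],"twist":[0,0,0]}]'
python3 - <<'E'
from h import *
p=get_obs()["tool_pos"]; a=get_image("scene"); u=proj("scene",p)[0]; print(u); x,y=(u-[50,60]).astype(int)
c=cv2.resize(a[y:y+100,x:x+100],(600,600),interpolation=2); cv2.circle(c,tuple(((u-[x,y]+.5)*6).astype(int)),3,(255,255,0),-1); cv2.imwrite("pics/i.png",c[:,:,::-1])
E
```

```text
t: 9.75
tool_pos: [0.3775, 0.109, 0.0035]
tool_rot: [0.145, -3.136, 0.0]
contact_force: [0.3, 0.2, -0.2]
opening: -0.0001
grip_force: 0.0
[355.80408968 205.2509399 ]
```

View pics/i.png

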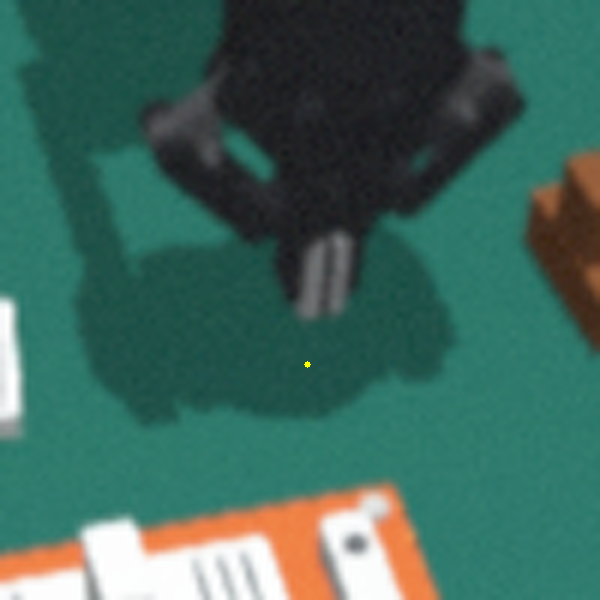

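```bash
for i in 1; do python3 -m crank '[{"offset":[0,0,0.005],"twist":[0,0,0]},{"offset":[0,0,0.01],"twist":[0,0,0]},{"offset":[0,0,0.01],"twist":[0,0,0]}]'; python3 -m crank '[{"offset":[0,0,0.004],"twist":[0,0,0]},{"offset":[0,0,0.004],"twist":[0,0,0]}]'; done
```

```text
t: 10.18
tool_pos: [0.3777, 0.1092, -0.0061]
tool_rot: [0.146, -3.138, 0.0]
contact_force: [1.1, -0.1, -0.2]
opening: -0.0002
grip_force: 0.0
t: 10.42
tool_pos: [0.3776, 0.1091, -0.0102]
tool_rot: [0.146, -3.138, 0.0]
contact_force: [0.1, 0.1, 0.3]
opening: -0.0001
grip_force: 0.0
```

The tool really does sit higher than reported, so I'll keep feeling downwards.

```bash
python3 -m crank '[{"offset":[0,0,0.004],"twist":[0,0,0]},{"offset":[0,0,0.004],"twist":[0,0,0]}]' | grep -E "pos|force"; python3 -m crank '[{"offset":[0,0,0.004],"twist":[0,0,0]},{"offset":[0,0,0.004],"twist":[0,0,0]}]'| grep -E "pos|force"
```

```text
tool_pos: [0.3776, 0.1092, -0.0143]
contact_force: [-0.2, 1.2, -0.0]
grip_force: 0.0
tool_pos: [0.3775, 0.1092, -0.0183]
contact_force: [0.1, 0.4, 0.1]
grip_force: 0.0
```

```bash
python3 -m crank '[{"offset":[0,0,0.002],"twist":[0,0,0]},{"offset":[0,0,0.002],"twist":[0,0,0]}]' | grep -E "pos|force"
```

```text
tool_pos: [0.3778, 0.1092, -0.02]
contact_force: [0.3, 1.3, 0.3]
grip_force: 0.0
```

```bash
python3 -m crank '[{"offset":[0,0,0.003],"twist":[0,0,0]},{"offset":[0,0,0.003],"twist":[0,0,0]}]' | grep -E "pos|force"; python3 -m crank '[{"offset":[0,0,0.002],"twist":[0,0,0]},{"offset":[0,0,0.002],"twist":[0,0,0]}]' | grep -E "pos|contact"
```

```text
tool_pos: [0.3776, 0.1092, -0.0232]
contact_force: [0.6, -0.3, -0.4]
grip_force: 0.0
tool_pos: [0.3778, 0.1092, -0.0251]
contact_force: [0.7, 0.0, 0.3]
```

```bash
python3 -m crank '[{"offset":[0,0,0.002],"twist":[0,0,0]},{"offset":[0,0,0.002],"twist":[0,0,0]}]' | grep -E "pos|contact"
```

```text
tool_pos: [0.3778, 0.1092, -0.0271]
contact_force: [-0.1, 0.2, -0.2]
```

```bash
python3 -m crank '[{"offset":[0,0,0.002],"twist":[0,0,0]},{"offset":[0,0,0.002],"twist":[0,0,0]}]' | grep -E "pos|contact";python3 -m crank '[{"offset":[0,0,0.002],"twist":[0,0,0]},{"offset":[0,0,0.002],"twist":[0,0,0]}]' | grep -E "pos|contact"; python3 - <<'E'
from h import *
a=get_image("scene"); p=get_obs()["tool_pos"]; print(proj("scene",p)); 
# gray pads: low saturation, mid value
h=cv2.cvtColor(a,cv2.COLOR_RGB2HSV); m=((h[...,1]<70)&(h[...,2]>75)&(h[...,2]<190)).astype(np.uint8)
s=m[185:240,335:385]; print("\n".join("%d "%(185+i)+"".join(".#"[v] for v in r) for i,r in enumerate(s)))
E
```

```text
tool_pos: [0.3778, 0.1092, -0.0291]
contact_force: [-1.2, -0.6, 0.6]
tool_pos: [0.3777, 0.1092, -0.0311]
contact_force: [0.2, 0.2, -0.3]
[[354.85448545 215.86044138]]
185 ..................................................
186 ..................................................
187 ..................................................
188 ..................................................
189 ..................................................
190 ..................................................
191 ..................................................
192 ..................................................
193 ..................................................
194 ..................................................
195 ..................................................
196 ........................###.......................
197 .....................######.......................
198 ....................#######.......................
199 ....................#######.......................
200 ....................###.###.......................
201 ....................#######......................
[... 1391 characters left out ...]
..........####............#.............
228 ...............###...................#............
229 .........####........................#............
230 ....###...........................................
231 ##....................................#...........
232 ..................................................
233 .......................................#..........
234 ............................##.........#..........
235 ............................###...................
236 ........................#...###.........#.........
237 ........................#...............#.........
238 ........................##........................
239 ........................##...............#........
```

```bash
python3 - <<'E'
from h import *
for z in(0,.003,.006,.01,.02): print(z,ray("scene",(357.5,208.8),z))
E
```

```text
0 [0.38487763 0.11145588 0.        ]
0.003 [0.38743388 0.11073831 0.003     ]
0.006 [0.38999013 0.11002074 0.006     ]
0.01 [0.39339845 0.10906398 0.01      ]
0.02 [0.40191927 0.10667208 0.02      ]
```

```bash
python3 -m crank '[{"offset":[0,0,0.0015],"twist":[0,0,0]},{"offset":[0,0,0.0015],"twist":[0,0,0]}]' | grep -E "pos|contact";python3 -m crank '[{"offset":[0,0,0.0015],"twist":[0,0,0]},{"offset":[0,0,0.0015],"twist":[0,0,0]}]' | grep -E "pos|contact";
```

```text
tool_pos: [0.3778, 0.1092, -0.0325]
contact_force: [-0.3, -0.8, -0.4]
tool_pos: [0.3778, 0.1092, -0.0341]
contact_force: [-0.1, -0.3, -0.0]
```

```bash
python3 -m crank '[{"offset":[0,0,0.0015],"twist":[0,0,0]},{"offset":[0,0,0.0015],"twist":[0,0,0]}]' | grep -E "pos|contact"
```

```text
tool_pos: [0.3781, 0.1092, -0.0352]
contact_force: [-1.0, 0.1, 2.3]
```

Contact comes at a reported z of -0.035, so the true fingertip is 35 mm above the reported TCP, and about 2 mm further in +y by the camera. I'll put that correction in the helper.

```bash
sed -i 's/o=get_obs(); R=Ro/o=get_obs(); o["tool_pos"]=o["tool_pos"]+[0,.002,.035]; R=Ro/' h.py; python3 -m crank '[{"offset":[0,0,-0.06],"twist":[0,0,0]},{"offset":[0,0,-0.12],"twist":[0,0,0]},{"offset":[0,0,-0.16],"twist":[0,0,0]},{"offset":[0,0,-0.16],"twist":[0,0,0]}]' | grep pos
python3 -c "
from h import *
go(jw(.104,0,.16),J[3])"
```

```text
tool_pos: [0.3808, 0.1095, 0.1289]
offset [-0.2272 -0.1019  0.0059] twist [-0.    0.5   0.04] t 13.72 tcp [0.3808 0.1115 0.1639] F [ 0.2  0.3 -0.8] q6 -1.57
```

```bash
python3 -m crank '[{"offset":[-0.06,-0.03,0],"twist":[0,0,0]},{"offset":[-0.12,-0.06,0],"twist":[0,0,0]},{"offset":[-0.18,-0.09,0],"twist":[0,0,0]},{"offset":[-0.23,-0.102,0],"twist":[0,0,0]},{"offset":[-0.23,-0.102,0],"twist":[0,0,0]},{"offset":[-0.23,-0.102,0],"twist":[0,0,0]},{"offset":[-0.23,-0.102,0.04],"twist":[0,0,0]},{"offset":[-0.23,-0.102,0.082],"twist":[0,0,0]},{"offset":[-0.23,-0.102,0.082],"twist":[0,0,0]},{"offset":[-0.23,-0.102,0.082],"twist":[0,0,0]}]'
python3 -c "
from h import *
go(jw(.104,0,.078),J[3])"
```

```text
t: 14.98
tool_pos: [0.6167, 0.0293, 0.0445]
tool_rot: [-0.147, 3.136, -0.0]
contact_force: [0.7, -0.0, 0.4]
opening: 0.0001
grip_force: 0.0
offset [ 0.0002 -0.0002  0.0015] twist [-0.02  0.13  0.06] t 14.97 tcp [0.6167 0.0313 0.0795] F [ 0.7 -0.   0.4] q6 -1.74
```

```bash
python3 -m crank '[{"offset":[0.006,0,0],"twist":[0,0,0]},{"offset":[0.012,0,0],"twist":[0,0,0]},{"offset":[0.018,0,0],"twist":[0,0,0]},{"offset":[0.024,0,0],"twist":[0,0,0]},{"offset":[0.03,0,0],"twist":[0,0,0]},{"offset":[0.034,0,0],"twist":[0,0,0]}]'
python3 -m crank '[{"offset":[0.005,0,0],"twist":[0,0,0]},{"offset":[0.01,0,0],"twist":[0,0,0]},{"offset":[0.014,0,0],"twist":[0,0,0]},{"offset":[0.018,0,0],"twist":[0,0,0]},{"offset":[0.022,0,0],"twist":[0,0,0]},{"offset":[0.026,0,0],"twist":[0,0,0]},{"offset":[0.030,0,0],"twist":[0,0,0]},{"offset":[0.034,0,0],"twist":[0,0,0]},{"offset":[0.039,0,0],"twist":[0,0,0]},{"offset":[0.046,0,-0.005],"twist":[0,0,0]},{"offset":[0.058,0,-0.01],"twist":[0,0,0]},{"offset":[0.07,0,-0.03],"twist":[0,0,0]},{"offset":[0.12,0,-0.06],"twist":[0,0,0]},{"offset":[0.15,0.06,-0.06],"twist":[0,0,0]},{"offset":[0.15,0.1,-0.06],"twist":[0,0,0]},{"offset":[0.15,0.1,-0.06],"twist":[0,0,0]}]'
python3 - <<'E'
from h import *
k=jw(.062,0,.113)
for n in C:
    a=get_image(n); u=proj(n,k)[0].round().astype(int); c=a[u[1]-25:u[1]+26,u[0]-25:u[0]+26].max(2)<60
    q,l,s,ce=cv2.connectedComponentsWithStats(c.astype(np.uint8)); print(n,proj(n,k),s[1:,4],(ce[1:]+u-25).round(1))
    cv2.imwrite(f"pics/k_{n}.png",a[:,:,::-1])
go([.4386,.259,.12],.235)
E
```

```text
t: 15.72
tool_pos: [0.5815, 0.0258, 0.042]
tool_rot: [0.146, -3.137, -0.0]
contact_force: [0.4, -0.6, 0.4]
opening: -0.0001
grip_force: 0.4
t: 17.73
tool_pos: [0.4229, 0.1132, 0.1031]
tool_rot: [-0.153, 3.137, 0.0]
contact_force: [0.3, 0.2, -0.1]
opening: -0.0
grip_force: 0.0
scene [[334.83735835 253.83059223]] [126] [[335.  254.4]]
top [[304.71286805 200.67972144]] [ 25 121   5] [[328.  193. ]
 [305.4 201.5]
 [298.  209. ]]
offset [-0.0284  0.1436  0.0179] twist [-0.03  0.04 -8.07] t 17.82 tcp [0.4238 0.1133 0.1379] F [ 0.7 -0.4  0.1] q6 -1.58
```

```bash
python3 -m crank '[{"offset":[-0.014,0.06,0],"twist":[0,0,-4]},{"offset":[-0.028,0.12,0],"twist":[0,0,-8]},{"offset":[-0.028,0.1435,0.0],"twist":[0,0,-8]},{"offset":[-0.028,0.1435,0.018],"twist":[0,0,-8]},{"offset":[-0.028,0.1435,0.018],"twist":[0,0,-8]},{"offset":[-0.028,0.1435,0.018],"twist":[0,0,-8]}]' 0.5 30
python3 - <<'E'
from meas import *
a=get_image("scene"); p=get_obs()["tool_pos"]; print("tip",proj("scene",p+[.011,0,.035]),"sp tab top",proj("scene",[.4386,.2588,.06]))
go([.4386,.259,.025],.235)
t=cv2.imread("pics/k_top.png")[:,:,::-1]; m={"top":white(t,(278,214,63,52),130,80)}
print("plate",fit(m,B["plate"],[.517,.0228,.012,.0956],(0,1,3))[0].round(4))
E
```

```text
t: 18.58
tool_pos: [0.4384, 0.2555, 0.084]
tool_rot: [0.361, -3.12, 0.001]
contact_force: [1.3, -0.5, 0.6]
opening: 0.0426
grip_force: 0.0
tip [[444.00580322 184.57082937]] sp tab top [[437.35226541 201.37964696]]
offset [-0.0002  0.0013  0.0945] twist [-0.01 -0.01 -0.24] t 18.62 tcp [0.4387 0.2578 0.1195] F [ 0.7 -0.5  0.1] q6 -1.42
plate [0.5175 0.0184 0.012  0.0905]
```

```bash
python3 -m crank '[{"offset":[0,0.001,0.04],"twist":[0,0,0]},{"offset":[0,0.001,0.08],"twist":[0,0,0]},{"offset":[0,0.001,0.0945],"twist":[0,0,0]},{"offset":[0,0.001,0.0945],"twist":[0,0,0]},{"offset":[0,0.001,0.0945],"twist":[0,0,0]}]' | grep -E "pos|contact"
python3 -m crank '[{"offset":[0,0,0],"twist":[0,0,0]},{"offset":[0,0,0],"twist":[0,0,0]},{"offset":[0,0,0],"twist":[0,0,0]},{"offset":[0,0,0],"twist":[0,0,0]},{"offset":[0,0,0],"twist":[0,0,0]}]' 0 30
```

```text
tool_pos: [0.4399, 0.2584, -0.008]
contact_force: [0.1, 0.1, 0.2]
t: 19.88
tool_pos: [0.4393, 0.2584, -0.0085]
tool_rot: [-0.365, 3.118, 0.001]
contact_force: [-1.1, -0.6, 5.8]
opening: 0.0133
grip_force: 32.8
```

```bash
python3 -m crank '[{"offset":[0,0,-0.03],"twist":[0,0,0]},{"offset":[0,0,-0.07],"twist":[0,0,0]},{"offset":[0,0,-0.08],"twist":[0,0,0]},{"offset":[0,0,-0.08],"twist":[0,0,0]}]' | grep -E "pos|contact|open"
python3 -c "
from h import *
go(jw(0,.0663,.0715),J[3])"
```

```text
tool_pos: [0.4383, 0.258, 0.07]
contact_force: [-0.1, 0.2, -1.5]
opening: 0.0136
offset [-0.0269 -0.1836  0.0335] twist [0.01 0.04 8.04] t 20.38 tcp [0.4383 0.26   0.105 ] F [-0.1  0.2 -1.5] q6 -1.42
```

```bash
python3 -m crank '[{"offset":[-0.01,-0.05,0],"twist":[0,0,4]},{"offset":[-0.02,-0.1,0],"twist":[0,0,8]},{"offset":[-0.027,-0.15,0],"twist":[0,0,8]},{"offset":[-0.027,-0.1835,0.01],"twist":[0,0,8]},{"offset":[-0.027,-0.1835,0.0335],"twist":[0,0,8]},{"offset":[-0.027,-0.1835,0.0335],"twist":[0,0,8]},{"offset":[-0.027,-0.1835,0.0335],"twist":[0,0,8]}]' | grep -E "pos|contact|open"
python3 - <<'E'
from meas import *
go(jw(0,.0663,.0715),J[3])
a=get_image("scene"); t=get_image("top"); cv2.imwrite("pics/l_top.png",t[:,:,::-1]); cv2.imwrite("pics/l_scene.png",a[:,:,::-1])
x,y=345,205; c=cv2.resize(a[200:275,320:420],(800,600),interpolation=2)
S=np.array([*jw(0,.0663,.045),J[3]])
for b in B["spacer"]:
    h=cv2.convexHull(((proj("scene",place(b,S))-[320,200]+.5)*8).astype(np.int32)); cv2.polylines(c,[h],True,(255,0,255),1)
cv2.imwrite("pics/l.png",c[:,:,::-1])
E
```

```text
tool_pos: [0.5061, 0.0859, 0.0358]
contact_force: [-0.3, 0.2, -0.1]
opening: 0.0133
offset [-0.0008 -0.0004 -0.0007] twist [ 0.01 -0.1   0.06] t 21.25 tcp [0.5061 0.0879 0.0708] F [-0.3  0.2 -0.1] q6 -1.64
```

View pics/l.png

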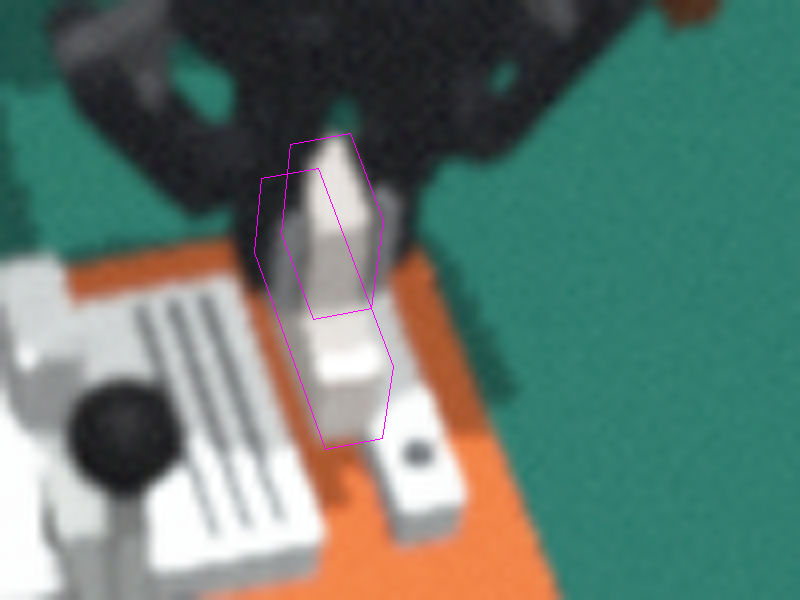

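The held spacer overlays its model well. Next I'll check the plate edge against the gap.

```bash
python3 - <<'E'
from h import *
o=lambda p:((proj("scene",jw(*p))-[320,200]+.5)*8).round(0)[0]
print("stop top TL",o((.04,.076,.03)),"BL",o((.04,.076,.012)))
for py in(-.002,0,.002): print(py,"plate TR",o((.0436,py+.055,.03)),"BR",o((.0436,py+.055,.012)),"TR at x=.01",o((.01,py+.055,.03)))
im=cv2.imread("pics/l_scene.png")[:,:,::-1].astype(int)
# orange-ness rows between plate and stop
for r in(262,258,254,266):
    row=im[r,345:385]; print(r,"".join("O" if (p[0]-p[2]>70) else "w" for p in row))
E
```

```text
stop top TL [401. 507.] BL [394. 550.]
-0.002 plate TR [311. 538.] BR [306. 581.] TR at x=.01 [271. 425.]
0 plate TR [319. 537.] BR [314. 580.] TR at x=.01 [279. 423.]
0.002 plate TR [328. 535.] BR [322. 578.] TR at x=.01 [287. 422.]
262 wwwwwwwwwwwwwwwOOOOOOOOwwwwwwwwwwOOOOOOO
258 wwwwwwwwwwwwwOOOOOOOOwwwwwwwwwwwOOOOOOww
254 wwwwwwwwwwwwOOwwwwwwwwwwwwwwwwwOOOOOOwww
266 wwwwwwwwwwwwwwwwOOOOOOOOwwwwwwwwOOOOOOOO
```

```bash
python3 -m crank '[{"offset":[0,0.001,0.008],"twist":[0,0,0]},{"offset":[0,0.001,0.016],"twist":[0,0,0]},{"offset":[0,0.001,0.022],"twist":[0,0,0]},{"offset":[0,0.001,0.026],"twist":[0,0,0]},{"offset":[0,0.001,0.029],"twist":[0,0,0]},{"offset":[0,0.001,0.029],"twist":[0,0,0]}]' | grep -E "pos|contact|open"
python3 -m crank '[{"offset":[0,0,0.001],"twist":[0,0,0]},{"offset":[0,0,0.002],"twist":[0,0,0]},{"offset":[0,0,0.003],"twist":[0,0,0]}]' | grep -E "pos|contact|open"
```

```text
tool_pos: [0.5066, 0.0866, 0.0074]
contact_force: [1.0, -0.2, -0.6]
opening: 0.0135
tool_pos: [0.5068, 0.0866, 0.0047]
contact_force: [0.6, -0.7, -0.9]
opening: 0.0138
```

```bash
python3 -m crank '[{"offset":[0,0,0.001],"twist":[0,0,0]},{"offset":[0,0,0.0015],"twist":[0,0,0]},{"offset":[0,0,0.0015],"twist":[0,0,0]}]' | grep -E "pos|contact|open"
```

```text
tool_pos: [0.5068, 0.0866, 0.0035]
contact_force: [-2.4, -0.2, 3.9]
opening: 0.0138
```

```bash
python3 -m crank '[{"offset":[0,0,0],"twist":[0,0,0]},{"offset":[0,0,0],"twist":[0,0,0]},{"offset":[0,0,0],"twist":[0,0,0]},{"offset":[0,0,-0.02],"twist":[0,0,0]},{"offset":[0,0,-0.05],"twist":[0,0,0]},{"offset":[0,0,-0.1],"twist":[0,0,0]},{"offset":[0,0,-0.1],"twist":[0,0,0]},{"offset":[0.06,0,-0.12],"twist":[0,0,0]},{"offset":[0.12,0,-0.12],"twist":[0,0,0]},{"offset":[0.15,0,-0.12],"twist":[0,0,0]},{"offset":[0.15,0,-0.12],"twist":[0,0,0]}]' 0.4 | grep -E "pos|contact|open"
python3 - <<'E'
from meas import *
a={n:get_image(n) for n in C}
for n in C: cv2.imwrite(f"pics/m_{n}.png",a[n][:,:,::-1])
c=cv2.resize(a["scene"][215:275,310:390],(800,600),interpolation=2)
S=np.array([*jw(0,.0665,.012),J[3]])
for b in B["spacer"]:
    h=cv2.convexHull(((proj("scene",place(b,S))-[310,215]+.5)*10).astype(np.int32)); cv2.polylines(c,[h],True,(255,0,255),1)
cv2.imwrite("pics/m.png",c[:,:,::-1])
go(jw(.062-.035,0,.16),J[3])
E
```

```text
tool_pos: [0.3559, 0.0726, 0.1219]
contact_force: [0.3, -0.6, -0.7]
opening: 0.0339
offset [-0.1768 -0.0674 -0.0021] twist [-0.    0.02  0.03] t 24.32 tcp [0.3576 0.0746 0.1578] F [ 0.8  0.9 -0.5] q6 -1.67
```

View pics/m.png

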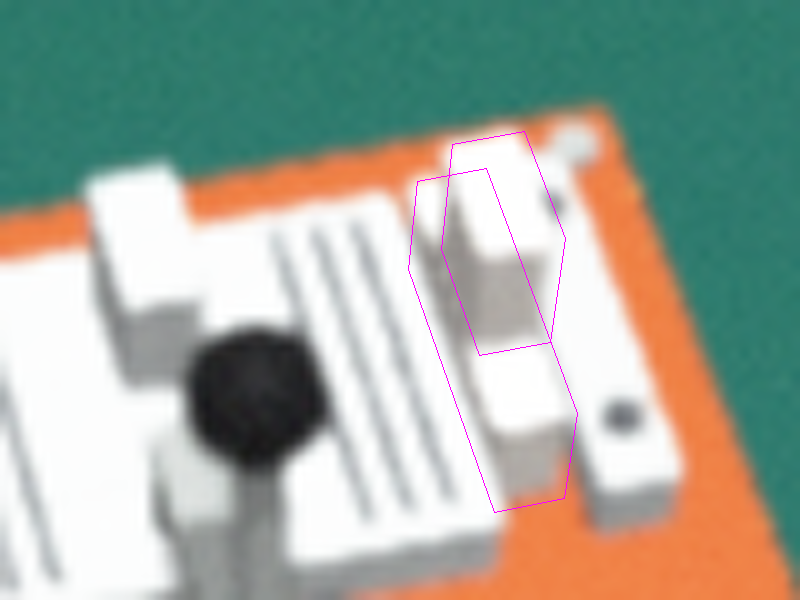

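The spacer is standing upright in the gap between plate and thin stop, with the clamp still over. Now I'll push the ball back with shut fingers.

```bash
python3 -m crank '[{"offset":[-0.06,-0.0674,0],"twist":[0,0,0]},{"offset":[-0.12,-0.0674,0],"twist":[0,0,0]},{"offset":[-0.177,-0.0674,0],"twist":[0,0,0]},{"offset":[-0.177,-0.0674,0],"twist":[0,0,0]},{"offset":[-0.177,-0.0674,0],"twist":[0,0,0]},{"offset":[-0.177,-0.0674,0.04],"twist":[0,0,0]},{"offset":[-0.177,-0.0674,0.066],"twist":[0,0,0]},{"offset":[-0.177,-0.0674,0.066],"twist":[0,0,0]}]' 0 20 | grep -E "pos|contact|open"
python3 -c "
from h import *
go(jw(.027,0,.092),J[3])"
```

```text
tool_pos: [0.5367, 0.0224, 0.055]
contact_force: [-0.4, 0.1, 0.5]
opening: -0.0002
offset [-0.0031 -0.0007 -0.0021] twist [ 0.05 -0.28  0.05] t 25.32 tcp [0.5367 0.0244 0.09  ] F [-0.4  0.1  0.5] q6 -1.76
```

```bash
python3 -m crank '[{"offset":[-0.008,0,0],"twist":[0,0,0]},{"offset":[-0.015,0,0],"twist":[0,0,0]},{"offset":[-0.022,0,0],"twist":[0,0,0]},{"offset":[-0.029,0,0],"twist":[0,0,0]},{"offset":[-0.036,0,0],"twist":[0,0,0]},{"offset":[-0.042,0,0],"twist":[0,0,0]},{"offset":[-0.048,0,0],"twist":[0,0,0]},{"offset":[-0.054,0,0],"twist":[0,0,0]},{"offset":[-0.060,0,0],"twist":[0,0,0]},{"offset":[-0.066,0,0],"twist":[0,0,0]},{"offset":[-0.072,0,0],"twist":[0,0,0]},{"offset":[-0.077,0,0],"twist":[0,0,0]},{"offset":[-0.077,0,-0.03],"twist":[0,0,0]},{"offset":[-0.077,0,-0.08],"twist":[0,0,0]},{"offset":[-0.04,0,-0.1],"twist":[0,0,0]},{"offset":[0.02,0,-0.1],"twist":[0,0,0]},{"offset":[0.08,0,-0.1],"twist":[0,0,0]},{"offset":[0.14,0,-0.1],"twist":[0,0,0]},{"offset":[0.17,0,-0.1],"twist":[0,0,0]},{"offset":[0.17,0,-0.1],"twist":[0,0,0]}]' | grep -E "pos|contact|open"
python3 - <<'E'
from meas import *
k=jw(.148,0,.063)
a={n:get_image(n) for n in C}
for n in C:
    u=proj(n,k)[0].round().astype(int); c=a[n][u[1]-12:u[1]+13,u[0]-12:u[0]+13].max(2)<60
    q,l,s,ce=cv2.connectedComponentsWithStats(c.astype(np.uint8)); print(n,proj(n,k).round(1),s[1:,4],(ce[1:]+u-12).round(1))
    cv2.imwrite(f"pics/n_{n}.png",a[n][:,:,::-1])
# overlay overlap of spacer model tab/plate in scene, compared with m
b=cv2.imread("pics/m_scene.png")[:,:,::-1].astype(int); d=np.abs(b-a["scene"].astype(int)).max(2)[220:275,345:385]; print("spacer region diff",d.mean(),(d>40).sum())
d=np.abs(b-a["scene"].astype(int)).max(2)[222:260,312:332]; print("block region diff",d.mean(),(d>40).sum())
# plate edge check
for r in(262,266,270): print(r,"".join("O" if p[0]-p[2]>70 else "w" for p in a["scene"][r,290:390].astype(int)))
go(jw(.0036-.018,.0017,.10),J[3])
E
```

```text
tool_pos: [0.37, 0.0061, 0.1574]
contact_force: [0.7, 0.7, -0.4]
opening: 0.0002
scene [[347.  312.3]] [148] [[347.1 313.1]]
top [[298.7 167. ]] [99] [[298.9 166.8]]
spacer region diff 1.9954545454545454 0
block region diff 11.192105263157895 43
262 wwwwwOOOwwwwwwwwwwwwwwwwwwwwwwwwwwwwwwwwwwwwwwwwwwwwwwwwwwwwwwwwwwwwwwwwwwwwOwwwwwwwwwwwOOOOOOOwwwww
266 wwwwwwOOOwwwwwwwwwwwwwwwwwwwwwwwwwwwwwwwwwwwwwwwwwwwwwwwwwwwwwwwwwwwwwwOOOOOOOOwwwwwwwwOOOOOOOOOOwww
270 wwwwwwwOOOwwwwwwwwwwwwwwwwwwwwwwwwwwwwwwwwwwwwwwwwwwwwwwwwwwwwwwwwwwwwOOOOOOOOOOOOOOOOOOOOOOOOOOOOww
offset [-0.1278  0.0019  0.0929] twist [-0.02  0.1   0.02] t 27.93 tcp [0.3713 0.0081 0.1927] F [-0.6  0.1 -0.1] q6 -1.85
```

```bash
python3 - <<'E'
from h import *
print(((proj("scene",jw(.0006,.0017,.060))-[310,215]+.5)*10).round(0))
E
python3 -m crank '[{"offset":[-0.06,0.002,0.0],"twist":[0,0,0]},{"offset":[-0.12,0.002,0.03],"twist":[0,0,0]},{"offset":[-0.128,0.002,0.08],"twist":[0,0,0]},{"offset":[-0.128,0.002,0.093],"twist":[0,0,0]},{"offset":[-0.128,0.002,0.093],"twist":[0,0,0]},{"offset":[-0.128,0.002,0.093],"twist":[0,0,0]}]' 0.5 80 | grep -E "pos|contact|open"
python3 -c "
from h import *
go(jw(.0036-.018,.0017,.034),J[3])"
```

```text
[[168. 297.]]
tool_pos: [0.4992, 0.0199, 0.0662]
contact_force: [0.0, -0.1, 0.8]
opening: 0.0425
offset [0.0009 0.0001 0.0672] twist [-0.04  0.2   0.03] t 28.68 tcp [0.4992 0.0219 0.1012] F [ 0.  -0.1  0.8] q6 -1.77
```

```bash
python3 -m crank '[{"offset":[0.001,0,0.03],"twist":[0,0,0]},{"offset":[0.001,0,0.055],"twist":[0,0,0]},{"offset":[0.001,0,0.065],"twist":[0,0,0]},{"offset":[0.001,0,0.065],"twist":[0,0,0]},{"offset":[0.001,0,0.065],"twist":[0,0,0]}]' | grep -E "pos|contact|open"
python3 -m crank '[{"offset":[0,0,0],"twist":[0,0,0]},{"offset":[0,0,0],"twist":[0,0,0]},{"offset":[0,0,0],"twist":[0,0,0]},{"offset":[0,0,0],"twist":[0,0,0]},{"offset":[0,0,0],"twist":[0,0,0]}]' 0 80
python3 -c "
from h import *
go(jw(.0036-.018,.0017,.034),J[3])"
```

```text
tool_pos: [0.4983, 0.0198, 0.0008]
contact_force: [-1.1, -0.4, 0.2]
opening: 0.0424
t: 29.92
tool_pos: [0.4979, 0.0201, 0.0004]
tool_rot: [-0.146, 3.136, 0.0]
contact_force: [-2.0, 1.6, 5.5]
opening: 0.0142
grip_force: 80.5
offset [-0.0005 -0.0003  0.0014] twist [0.01 0.11 0.03] t 29.93 tcp [0.4979 0.0221 0.0354] F [-2.   1.6  5.5] q6 -1.77
```

```bash
python3 -m crank '[{"offset":[0,0.001,0],"twist":[0,0,0]},{"offset":[0,0.002,0],"twist":[0,0,0]},{"offset":[0,0.003,0],"twist":[0,0,0]},{"offset":[0,0.004,0],"twist":[0,0,0]},{"offset":[0,0.004,0],"twist":[0,0,0]}]' | grep -E "pos|contact|open"
python3 -m crank '[{"offset":[0,0.001,0],"twist":[0,0,0]},{"offset":[0,0.002,0],"twist":[0,0,0]},{"offset":[0,0.002,0],"twist":[0,0,0]}]' | grep -E "pos|contact|open"
```

```text
tool_pos: [0.498, 0.0229, 0.0004]
contact_force: [0.3, -4.6, 5.2]
opening: 0.0145
tool_pos: [0.4979, 0.0249, 0.0004]
contact_force: [0.9, -4.3, 5.1]
opening: 0.0146
```

```bash
python3 -m crank '[{"offset":[0,0.001,0],"twist":[0,0,0]},{"offset":[0,0.001,0],"twist":[0,0,0]}]' | grep -E "pos|contact|open"; python3 -m crank '[{"offset":[0,0.001,0],"twist":[0,0,0]},{"offset":[0,0.001,0],"twist":[0,0,0]}]' | grep -E "pos|contact|open"
```

```text
tool_pos: [0.4978, 0.0259, 0.0004]
contact_force: [0.2, -4.3, 5.3]
opening: 0.0149
tool_pos: [0.4977, 0.0269, 0.0004]
contact_force: [0.4, -4.5, 4.9]
opening: 0.0144
```

```bash
python3 -m crank '[{"offset":[0,0.001,0],"twist":[0,0,0]},{"offset":[0,0.001,0],"twist":[0,0,0]}]' | grep -E "pos|contact|open"; python3 -m crank '[{"offset":[0,0.001,0],"twist":[0,0,0]},{"offset":[0,0.001,0],"twist":[0,0,0]}]' | grep -E "pos|contact|open"; python3 - <<'E'
from h import *
a=get_image("scene"); cv2.imwrite("pics/q.png",a[:,:,::-1])
for r in(262,264,266,268): print(r,"".join("O" if p[0]-p[2]>70 else "w" for p in a[r,290:390].astype(int)))
o=get_obs(); print(o["contact_force"],o["wrist_torque"])
E
```

```text
tool_pos: [0.4976, 0.0278, 0.0004]
contact_force: [0.0, -5.3, 5.9]
opening: 0.0147
tool_pos: [0.4976, 0.0278, 0.0005]
contact_force: [-0.4, -8.5, 5.1]
opening: 0.0144
262 wwwwwOOOOOOwwwwwwwwwwwwwwwwwwwwwwwwwwwwwwwwwwwwwwwwwwwwwwwwwwwwwwwwwwwwwwwwwwwwwwwwwwwwwOOOOOOOwwwww
264 wwwwwOOOOOOwwwwwwwwwwwwwwwwwwwwwwwwwwwwwwwwwwwwwwwwwwwwwwwwwwwwwwwwwwwwwwwOOOOwwwwwwwwwwOOOOOOOOwwww
266 wwwwwwOOOOOOwwwwwwwwwwwwwwwwwwwwwwwwwwwwwwwwwwwwwwwwwwwwwwwwwwwwwwwwwwwwwwOOOOOwwwwwwwwOOOOOOOOOOwww
268 wwwwwwOOOOOOwwwwwwwwwwwwwwwwwwwwwwwwwwwwwwwwwwwwwwwwwwwwwwwwwwwwwwwwwwwwwOOOOOOOOOOOOOOOOOOOOOOOOwww
[ 0.33923612 -7.6920418   5.259423  ] [-1.13790564 -0.01448208 -0.0351695 ]
```

```bash
python3 -m crank '[{"offset":[0,0.001,0],"twist":[0,0,0]},{"offset":[0,0.002,0],"twist":[0,0,0]},{"offset":[0,0.003,0],"twist":[0,0,0]},{"offset":[0,0.003,0],"twist":[0,0,0]},{"offset":[0,0.003,0],"twist":[0,0,0]}]'
```

```text
t: 32.6
tool_pos: [0.4974, 0.0279, 0.0008]
tool_rot: [-0.147, 3.136, -0.016]
contact_force: [-1.1, -18.7, 7.7]
opening: 0.0146
grip_force: 80.8
```

```bash
python3 -m crank '[{"offset":[0,0,0],"twist":[0,0,0]},{"offset":[0,0,0],"twist":[0,0,0]},{"offset":[0,0,0],"twist":[0,0,0]}]' | grep -E "pos|contact"; python3 - <<'E'
from meas import *
a=get_image("scene"); k=jw(.148,0,.063); u=proj("scene",k)[0].round().astype(int); print("ball px",(a[u[1]-12:u[1]+13,u[0]-12:u[0]+13].max(2)<60).sum())
for P,q in((jw(.0036,.007,.012),"plate"),(jw(-.003,.069,.012),"spacer")):
    R=white(a,(295,220,90,66),130,80); m=sil("scene",B[q],[*P,J[3]],1)>0; print(q,(m&R).sum()/m.sum())
print(finish_job())
E
```

```text
tool_pos: [0.4974, 0.0279, 0.0008]
contact_force: [-1.9, -18.9, 6.3]
ball px 148
plate 0.9470092332396628
spacer 0.9937629937629938
the job is handed in; nothing more can be done
None
```

I handed the job in at about 33 s. By my checks the clamp is back, the spacer is squeezed between plate and thin stop, and the gripper still holds the plate with about 19 N of side force; the hand-in returned no verdict.

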